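# Load the knob tumbler and hold its dead-man paddle in the run position

## Robot

A 6-joint arm with a two-finger parallel gripper is mounted at the origin on the work surface. World frame = base frame: x ahead of the robot, y to its left, z up, the work surface at z = 0. Lengths are in m, angles in rad, forces in N, time in s.
With the tool pointing down it reaches from about 0.375 to 0.9 m from the base axis. Payload 3.1 kg.
Tool frame: the origin (TCP) lies midway between the tips of the shut fingers; the grasp point (between the pads) lies bot.pinch_z behind it (bot.pinch_z is the distance from the TCP to the grasp point, in m); z points along the fingers, y is the line along which they close (so a half turn about z gives the same grasp; the last joint's range is limited). The gripper opens to 85 mm and grips with 20 to 120 N. Pads are 22 mm wide; open, the fingers measure 114 mm over their backs; the gripper's body (76 mm by 85 mm) begins 54 mm behind the grasp point. The pads swing forward as they close: fully open they stand 13 mm farther back than shut.
Start: joints at [0.993, 0.527, 1.433, -0, 1.181, -0.178], TCP at [0.243, 0.576, 0.231] pointing down, gripper open.
Joint ranges: [-3.08, 3.08], [-0.75, 2.2], [0.22, 2.44], [-1.43, 4.57], [0, 2.65], [-2.85, 2.85]. Speed limits (rad/s): [2.79, 2.79, 3.14, 3.14, 3.14, 3.14].

## Interface

Orientations are given as a rotation vector (axis times angle).
In Python, from bench import bot gives the robot as it stands. Calls block until the motion is done:
- bot.move_to(position, orientation): joint-space move of the TCP to a pose.
- bot.line_to(position, rotation=None, vel=0.15): straight line of the TCP; rotation=None keeps the orientation; vel is the mean speed in m/s.
- bot.goto_joints(angles): joint-space move.
- bot.set_gripper(opening, grip_force=None): finger opening in m; grip_force is the grip in N (None keeps the last); returns when the fingers have stopped.
- bot.dwell(seconds).
- bot.inverse_kinematics(position, orientation): joint angles nearest the present ones, or None.
- bot.state(): the state.
- bot.grab_frame(name): name is "side" or "top" or "wrist"; returns the picture (480x640x3 uint8, blue, green, red); there is no depth.
- bot.camera_params(name): a dict with "camera_matrix" (3x3 intrinsics, pixels), "cam_to_world" (4x4, takes a point from camera to world coordinates). Camera axes: x right, y down, z forward; pixel columns grow to the right and rows downward; lengths in m; the calibration is good to about 2 mm. A picture is of the moment at which its call begins: read the wrist's pose just before it. camera_params takes no time and is no camera call; for the wrist camera it gives the pose at the moment of the call.
A pose or a line that the arm cannot do raises bot.Unreachable and nothing moves.
- bot.sign_off(): hands the job in; it is judged then, once.
The state is a dict: "time": time; "q": joint angles; "qd": joint speeds; "tau": joint torques, N m; "ee_pos": TCP position; "eef_rot": TCP orientation; "wrist_force": force on the tool from outside, world axes, zero at the start; "torque": the same for the moment, N m; "gripper_width": finger opening in m; "grip_force": force on a finger pad.
Only numpy, scipy, OpenCV 4.12 (cv2) and the standard library are available. Lean on these libraries where they do the work, as an engineer would, in place of code of your own. Each camera call takes 0.05 s, during which the arm holds its last target. There are 200 camera calls.

## Task

Pour all six brass knobs from the steel cup into the orange tumbler bowl, and stand the empty cup upright on the bench again. Then press the yellow pad of the spring-loaded run paddle down with the gripper until the paddle is level, in the green, and finish while still holding it there; never push it down into its lower stop, which trips the machine. Leave the other things on the bench where they are.

Things in the scene. Friction and masses are not known exactly. Their poses are not given: they have to be found in the camera images.
- cup: open steel cup, round, slightly tapered, no handle: 54 mm across at the foot, 66 mm at the rim, 85 mm tall, wall 3 mm, inner floor 5 mm up, about 90 g; stands upright on the bench with the six brass knobs in it (heap about 55 mm high). Origin at the centre of its underside, z up through the mouth
- cup_rim (a point): centre of the cup's mouth, 85 mm above its underside on its axis
- tumbler: polishing tumbler fixed to the bench: round blue and black base with an open orange bowl, 200 mm across outside at the rim, 190 mm inside; rim 130 mm above the bench, inner floor 56 mm above it, 130 mm across, with a small central cone up to 90 mm above the bench. Origin on the bench at the middle of the machine, z up
- run_box: dead-man run control fixed to the bench: steel base plate 90 mm (x), y from -95 to +107 mm, 12 mm thick, grey housing on its -y end, paddle reaching from there towards +y. Just past the pad's free end, at y 97 to 103 mm, a scale post 24 mm wide and 118 mm high: white, green, red from the top; green is at 64 to 86 mm. Origin on the bench, 95 mm from the plate's -y end, z up
- paddle (a joint): angle of the spring-loaded paddle, rad: 0 released (slopes 0.25 rad up), 0.25 level (green, run), 0.5 at the lower stop (red, trips). Hinge along the box's x, at y = -50 mm of the run box, 75 mm above the bench; pad middle 110 mm from it. Springs back when let go: 3.5 N down on the pad starts it, 8 N holds it level, 12.5 N takes it to the stop
- paddle_pad (a point): middle of the top face of the yellow pad (50 x 50 mm, 12 mm thick) at the paddle's free end, where to press; about 108 mm above the bench when released, 81 mm when level, 54 mm at the stop; moves with the paddle
- knob1: small brass drawer knob: a 19 mm ball with a 12 mm thick stub that ends 14 mm from the ball's centre, about 30 g; starts in the cup. Origin at the ball's centre
- knob2: small brass drawer knob: a 19 mm ball with a 12 mm thick stub that ends 14 mm from the ball's centre, about 30 g; starts in the cup. Origin at the ball's centre
- knob3: small brass drawer knob: a 19 mm ball with a 12 mm thick stub that ends 14 mm from the ball's centre, about 30 g; starts in the cup. Origin at the ball's centre
- knob4: small brass drawer knob: a 19 mm ball with a 12 mm thick stub that ends 14 mm from the ball's centre, about 30 g; starts in the cup. Origin at the ball's centre
- knob5: small brass drawer knob: a 19 mm ball with a 12 mm thick stub that ends 14 mm from the ball's centre, about 30 g; starts in the cup. Origin at the ball's centre
- knob6: small brass drawer knob: a 19 mm ball with a 12 mm thick stub that ends 14 mm from the ball's centre, about 30 g; starts in the cup. Origin at the ball's centre
- toy_car: red toy car, 90 x 44 x 36 mm; not part of the job, leave it alone
- teacup: white ceramic mug, 76 mm across, 60 mm tall, handle at its +y; not part of the job, leave it alone
- glass_bottle: green glass bottle, 56 mm across, 160 mm tall; not part of the job, leave it alone
- screwdriver: screwdriver lying along its x axis; not part of the job, leave it alone
- wooden_box: closed pale wooden box, 106 x 146 x 69 mm; not part of the job, leave it alone
- polish_tin: closed round tin, 70 mm across, 70 mm tall; not part of the job, leave it alone
- brush: brush lying along its x axis; not part of the job, leave it alone
Not all that is in view belongs to the job. Of the things like the tumbler, leave any that is purple; of the rest the larger one is meant.

How it is judged:
On the way, in this order (a step that is already met when the one before it is completed fails the run):
1. all six knobs lie in the tumbler's bowl (horizontal distance between each of knob1, knob2, knob3, knob4, knob5, knob6 and tumbler below 0.095 m and z of knob1 in the frame of tumbler between 0.055 and 0.13 m and z of knob2 in the frame of tumbler between 0.055 and 0.13 m and z of knob3 in the frame of tumbler between 0.055 and 0.13 m and z of knob4 in the frame of tumbler between 0.055 and 0.13 m and z of knob5 in the frame of tumbler between 0.055 and 0.13 m and z of knob6 in the frame of tumbler between 0.055 and 0.13 m), for 0.2 s.
2. the cup stands upright on the bench, let go (height (world z) of cup below 0.008 m and angle between cup's own z axis and vertical below 0.12 rad and contact force between the fingers and cup below 0.05 N and linear speed of cup below 0.03 m/s), for 0.2 s.
3. the gripper holds the paddle level (joint 0.17 to 0.33) (value of joint paddle between 0.17 and 0.33 rad and velocity of joint paddle between -0.15 and 0.15 rad/s and contact force between any of the fingers, the arm and run_box above 2 N), for 0.5 s.
At the end, for the whole second after the job is handed in: All six knobs lie in the bowl; the cup stands upright on the bench (within 0.12 rad, underside under 8 mm up), at rest, not touched by the fingers; the gripper presses on the run control with over 2 N and keeps the paddle still at 0.17 to 0.33 rad (0.25 is level) (all of step 1 and all of step 2 and all of step 3); the arm keeps its last pose, push and grip.
It fails at once if the paddle is pushed into its lower stop (beyond 0.46 rad) (value of joint paddle above 0.46 rad).
It fails at once if a bystander is shifted by more than 40 mm (distance of any of toy_car, teacup, glass_bottle, screwdriver, wooden_box, polish_tin, brush from where it was at the start of the episode above 0.04 m).
It also fails if it takes over 70 s, if anything falls off the work surface, if the arm or the gripper's body presses on something with over 40 N, if the wrist force passes 120 N, or if a joint passes its speed limit or range.

## Working session

There is one attempt and no reset: what is moved stays moved. The work goes in short steps, each a Python script; the robot and the scene stay as the last script left them, time stands still between calls to the robot, and variables do not carry over. Pictures are saved under pics/ and viewed, at most 10 in all, crops included, and the job is handed in when it is done.

```bash
mkdir -p pics; ls
python3 - <<'E'
from bench import bot
import cv2,numpy as np
for n in("top","side"):
    cv2.imwrite(f"pics/{n}0.png",bot.grab_frame(n)); p=bot.camera_params(n); print(n,np.round(p["camera_matrix"],1).tolist(),np.round(p["cam_to_world"],3).tolist())
s=bot.state();print(s["time"],s["eef_rot"],bot.pinch_z,s["gripper_width"])
E
```

```text
pics
top [[583.8, 0.0, 311.3], [0.0, 583.8, 235.7], [0.0, 0.0, 1.0]] [[0.012, -0.984, 0.178, 0.32], [-1.0, -0.011, 0.003, -0.023], [-0.001, -0.178, -0.984, 1.133], [0.0, 0.0, 0.0, 1.0]]
side [[512.2, 0.0, 326.2], [0.0, 512.2, 237.4], [0.0, 0.0, 1.0]] [[0.872, -0.378, 0.311, 0.22], [-0.49, -0.669, 0.559, -0.524], [-0.003, -0.64, -0.768, 0.772], [0.0, 0.0, 0.0, 1.0]]
0.1 [-6.23703829e-01 -3.07830993e+00  2.88516504e-03] 0.0187 0.0855116485904063
```

View pics/top0.png

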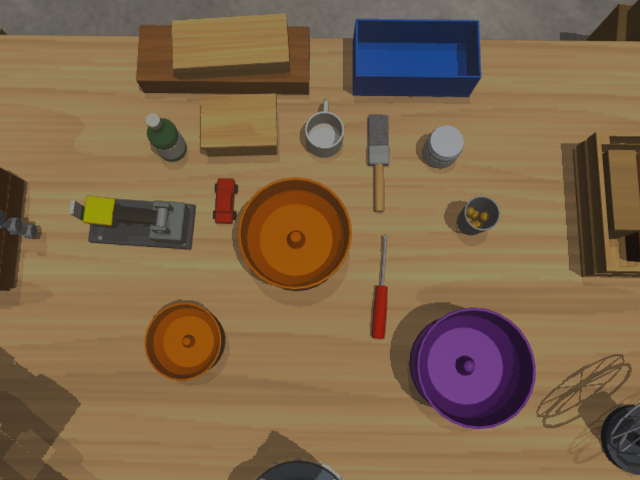

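View pics/side0.png

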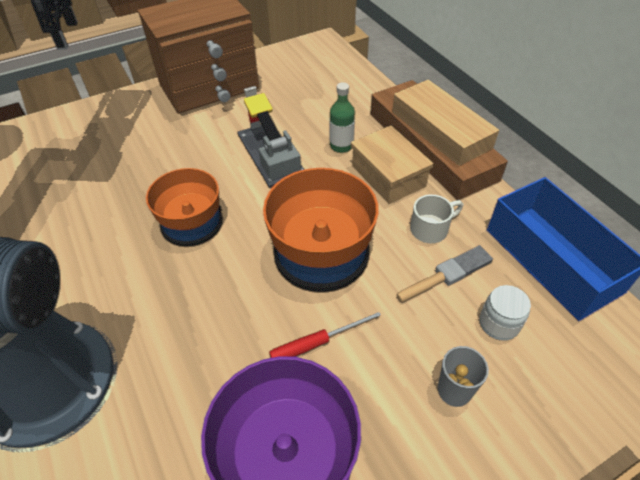

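Top view: the larger orange tumbler is at (295,234), the cup with knobs at (479,216), the yellow pad at (99,211), with the box running to the right of it. The purple bowl, the small orange bowl and the tin (443,147) are to be avoided. Side view: tumbler at (321,210), cup at (462,375), pad at (258,105).

```bash
cat > h.py <<'E'
from bench import bot
import cv2,numpy as np
from scipy.spatial.transform import Rotation as R
def ray(P,uv):
    K,T=np.array(P["camera_matrix"]),np.array(P["cam_to_world"])
    d=T[:3,:3]@np.linalg.solve(K,[uv[0],uv[1],1]); return T[:3,3],d/np.linalg.norm(d)
def plane(P,uv,z):
    o,d=ray(P,uv); return o+d*(z-o[2])/d[2]
def tri(*obs):
    A=np.zeros((3,3));b=np.zeros(3)
    for P,uv in obs:
        o,d=ray(P,uv);M=np.eye(3)-np.outer(d,d);A+=M;b+=M@o
    x=np.linalg.solve(A,b)
    return x,[float(np.linalg.norm(np.cross(x-ray(P,uv)[0],ray(P,uv)[1]))) for P,uv in obs]
def proj(P,X):
    K,T=np.array(P["camera_matrix"]),np.array(P["cam_to_world"])
    c=T[:3,:3].T@(np.atleast_2d(X)-T[:3,3]).T; p=K@c; return (p[:2]/p[2]).T
def blob(img,lo,hi,roi):
    x0,y0,x1,y1=roi
    m=cv2.inRange(cv2.cvtColor(img,cv2.COLOR_BGR2HSV),lo,hi);k=np.zeros_like(m);k[y0:y1,x0:x1]=m[y0:y1,x0:x1]
    return max(cv2.findContours(k,cv2.RETR_EXTERNAL,cv2.CHAIN_APPROX_NONE)[0],key=cv2.contourArea)
E
python3 - <<'E'
from h import *
t,s=cv2.imread("pics/top0.png"),cv2.imread("pics/side0.png");pt,ps=bot.camera_params("top"),bot.camera_params("side")
def cen(c):
    m=cv2.moments(c);return m["m10"]/m["m00"],m["m01"]/m["m00"]
Y=((22,180,120),(35,255,255))
a,b=blob(t,*Y,(60,180,140,240)),blob(s,*Y,(235,85,285,125))
print("pad",cen(a),cen(b),tri((pt,cen(a)),(ps,cen(b))),cv2.minAreaRect(a),cv2.contourArea(b),cv2.boundingRect(b))
O=((5,150,60),(20,255,255))
c=blob(t,*O,(225,170,365,300));e=cv2.fitEllipse(cv2.convexHull(c));print("tumb",e,plane(pt,e[0],.13),plane(pt,(e[0][0]+e[1][0]/2,e[0][1]),.13)-plane(pt,e[0],.13))
print("cone",tri((pt,(296,235)),(ps,(321,223))))
G=((0,0,0),(179,70,255))
for n,im,roi in(("t",t,(450,185,510,245)),("s",s,(425,335,500,415))):
    g=blob(im,*G,roi);print("cup",n,cv2.boundingRect(g),cv2.fitEllipse(cv2.convexHull(g)))
    cv2.drawContours(im,[g],-1,(0,0,255),1)
g=blob(t,*G,(70,190,205,255));print("plate",cv2.minAreaRect(g));cv2.drawContours(t,[g],-1,(0,0,255),1)
cv2.drawContours(t,[a],-1,(255,0,0),1);cv2.drawContours(s,[b],-1,(255,0,0),1)
f=lambda im,r:cv2.resize(im[r[1]:r[3],r[0]:r[2]],(400,300),interpolation=cv2.INTER_CUBIC)
cv2.imwrite("pics/m1.png",np.vstack([np.hstack([f(t,(430,170,530,245)),f(s,(410,335,510,410))]),np.hstack([f(t,(60,170,220,290)),f(s,(220,70,320,145))])]))
E
```

```text
Traceback (most recent call last):
  File "h.py", line 21, in blob
    return max(cv2.findContours(k,cv2.RETR_EXTERNAL,cv2.CHAIN_APPROX_NONE)[0],key=cv2.contourArea)
ValueError: max() iterable argument is empty
```

Run:
```python
from h import *
t,s=cv2.imread("pics/top0.png"),cv2.imread("pics/side0.png")
for im,uv in((t,(99,211)),(s,(258,105)),(s,(262,102)),(t,(479,235)),(s,(450,395)),(t,(140,210)),(t,(115,235))): print(cv2.cvtColor(im,cv2.COLOR_BGR2HSV)[uv[1],uv[0]])
```

```text
[ 30 238 150]
[ 29 160 219]
[ 30 157 219]
[ 16 119 133]
[80  9 86]
[16 55 51]
[18 21 62]
```

```bash
cat > m.py <<'E'
from h import *
t,s=cv2.imread("pics/top0.png"),cv2.imread("pics/side0.png");pt,ps=bot.camera_params("top"),bot.camera_params("side")
def cen(c):
    m=cv2.moments(c);return m["m10"]/m["m00"],m["m01"]/m["m00"]
Y=((25,130,120),(35,255,255))
a,b=blob(t,*Y,(60,180,140,240)),blob(s,*Y,(235,85,285,125))
print("pad",cen(a),cen(b),tri((pt,cen(a)),(ps,cen(b))),cv2.minAreaRect(a),cv2.contourArea(b),cv2.boundingRect(b))
O=((5,150,60),(20,255,255))
c=blob(t,*O,(225,170,365,300));e=cv2.fitEllipse(cv2.convexHull(c));print("tumb",e,plane(pt,e[0],.13),plane(pt,(e[0][0]+e[1][0]/2,e[0][1]),.13)-plane(pt,e[0],.13))
print("cone",tri((pt,(296,235)),(ps,(321,223))))
G=((0,0,0),(179,70,255))
for n,im,roi in(("t",t,(450,185,510,245)),("s",s,(425,335,500,415))):
    g=blob(im,*G,roi);print("cup",n,cv2.boundingRect(g),cv2.fitEllipse(cv2.convexHull(g)))
    cv2.drawContours(im,[g],-1,(0,0,255),1)
g=blob(t,*G,(70,190,205,255));print("plate",cv2.minAreaRect(g));cv2.drawContours(t,[g],-1,(0,0,255),1)
cv2.drawContours(t,[a],-1,(255,0,0),1);cv2.drawContours(s,[b],-1,(255,0,0),1)
f=lambda im,r:cv2.resize(im[r[1]:r[3],r[0]:r[2]],(400,300),interpolation=cv2.INTER_CUBIC)
cv2.imwrite("pics/m1.png",np.vstack([np.hstack([f(t,(430,170,530,245)),f(s,(410,335,510,410))]),np.hstack([f(t,(60,170,220,290)),f(s,(220,70,320,145))])]))
E
python3 m.py
```

```text
pad (98.32146317829456, 209.96802325581396) (257.5041551246537, 103.53462603878117) (array([0.5478519 , 0.366011  , 0.10273016]), [0.0008875714246413945, 0.0008875714246414059]) ((98.36923217773438, 210.04617309570312), (28.031848907470703, 26.543432235717773), 7.125016689300537) 361.0 (244, 93, 28, 22)
tumb ((294.4680480957031, 232.99575805664062), (112.43635559082031, 114.01421356201172), 76.7428970336914) [0.50535018 0.0095373  0.13      ] [ 0.00111528 -0.09822552  0.        ]
cone (array([0.50842144, 0.00859135, 0.08518682]), [0.0015918295189786436, 0.001591829518978379])
cup t (457, 196, 44, 39) ((478.3634033203125, 215.4950408935547), (36.1544075012207, 45.293697357177734), 54.265350341796875)
cup s (437, 346, 52, 61) ((461.1421813964844, 375.1708984375), (50.78857421875, 62.01860809326172), 19.964956283569336)
plate ((141.23672485351562, 222.44911193847656), (104.03572082519531, 45.96462631225586), 3.814074993133545)
```

View pics/m1.png

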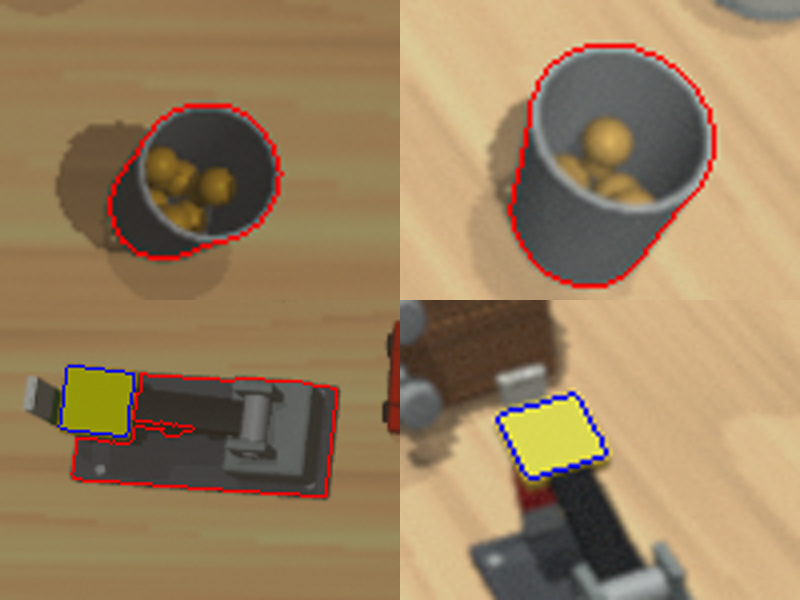

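The masks fit well. In the enlarged crop the cup's rim centre reads about (482.5,213.0) in the top view and (466,367) in the side view. Next I check the cup by triangulation and survey reachability for a side grasp and the pour.

```bash
cat >> h.py <<'E'
def tool(az,pitch,roll=0):
    """tool z heading az, pitched down; y horizontal at roll 0; roll about tool z"""
    z=np.array([np.cos(az)*np.cos(pitch),np.sin(az)*np.cos(pitch),-np.sin(pitch)])
    y=np.array([-np.sin(az),np.cos(az),0]);
    return R.from_matrix(np.c_[np.cross(y,z),y,z])*R.from_euler("z",roll)
def tcp(g,Ro,k=0.0): return np.array(g)+Ro.as_matrix()[:,2]*(bot.pinch_z+k)
D=np.deg2rad
E
python3 - <<'E'
from h import *
pt,ps=bot.camera_params("top"),bot.camera_params("side")
print(tri((pt,(482.5,213)),(ps,(466,367))),plane(pt,(482.5,213),.085),plane(ps,(466,367),.085))
t,s=cv2.imread("pics/top0.png"),cv2.imread("pics/side0.png")
print("purple",plane(pt,(473,368),.13),"tin",plane(pt,(446,141),.07),"brush end",plane(pt,(380,210),.02),"bottle",plane(pt,(153,121),.16),"pad z.108",plane(pt,(98.3,210),.108))
C=plane(pt,(482.5,213),.085)
for p in(20,30,40,50):
  for az in(-90,-70,-50,-30,-10):
    for rl in(0,180):
        Ro=tool(D(az),D(p),D(rl));q=bot.inverse_kinematics(tcp([C[0],C[1],.045],Ro),Ro.as_rotvec())
        if q is not None: print("grasp",p,az,rl,np.round(q,2))
for p in(-10,0,10,20):
  for az in(-90,-60,-30,0,30,60,90):
    for rl in range(-320,330,20):
        Ro=tool(D(az),D(p),D(rl));
        if abs(((rl+180)%360)-180)not in(140,40):continue
        q=bot.inverse_kinematics(tcp([.505,.01,.2],Ro),Ro.as_rotvec())
        if q is not None and abs(rl)<181: print("pour",p,az,rl,np.round(q,2))
E
```

```text
(array([ 0.55585764, -0.33470196,  0.08223827]), [0.00029927845701556086, 0.0002992784570157846]) [ 0.55495779 -0.33373632  0.085     ] [ 0.55481623 -0.33555464  0.085     ]
purple [ 0.27853265 -0.29364952  0.13      ] tin [ 0.69805061 -0.27435159  0.07      ] brush end [ 0.5732933  -0.15316953  0.02      ] bottle [0.69702396 0.26037486 0.16      ] pad z.108 [0.54749195 0.36385812 0.108     ]
grasp 20 -90 0 [-0.33  1.09  1.7   4.53  1.13  1.2 ]
grasp 20 -90 180 [-0.33  1.09  1.7   4.53  1.13 -1.94]
grasp 20 -70 0 [-0.42  1.1   1.92  3.98  1.13  1.47]
grasp 20 -70 180 [-0.42  1.1   1.92  3.98  1.13 -1.67]
grasp 20 -50 0 [-0.61  1.13  2.07  3.4   1.28  1.59]
grasp 20 -50 180 [-0.61  1.13  2.07  3.4   1.28 -1.55]
grasp 20 -30 0 [-0.84  1.15  2.13  2.83  1.35  1.53]
grasp 20 -30 180 [-0.84  1.15  2.13  2.83  1.35 -1.62]
grasp 20 -10 0 [-1.04  1.13  2.06  2.29  1.25  1.53]
grasp 20 -10 180 [-1.04  1.13  2.06  2.29  1.25 -1.61]
grasp 30 -70 0 [-0.45  1.    1.91  4.02  0.89  1.37]
grasp 30 -70 180 [-0.45  1.    1.91  4.02  0.89 -1.77]
grasp 30 -50 0 [-0.62  1.02  2.06  3.4   0.98  1.55]
gra
[... 5117 characters left out ...]
1.26 2.3 ]
pour 20 -30 140 [ 0.1   0.81  2.38  3.76  1.26 -2.24]
pour 20 30 -140 [-0.78  0.82  2.41  1.86  1.25 -0.96]
pour 20 30 -40 [-0.78  0.82  2.41  1.86  1.25  0.79]
pour 20 30 40 [-0.78  0.82  2.41  1.86  1.25  2.18]
pour 20 30 140 [-0.78  0.82  2.41  1.86  1.25 -2.36]
pour 20 60 -140 [-0.78  0.75  2.07  1.22  1.32 -0.55]
pour 20 60 -40 [-0.78  0.75  2.07  1.22  1.32  1.19]
pour 20 60 40 [-0.78  0.75  2.07  1.22  1.32  2.59]
pour 20 60 140 [-0.78  0.75  2.07  1.22  1.32 -1.95]
pour 20 90 -140 [-0.66  0.8   1.73  0.84  1.62 -0.41]
pour 20 90 -40 [-0.66  0.8   1.73  0.84  1.62  1.34]
pour 20 90 40 [-0.66  0.8   1.73  0.84  1.62  2.74]
pour 20 90 140 [-0.66  0.8   1.73  0.84  1.62 -1.8 ]
```

Measured positions all agree with the text: cup (0.555,-0.334), rim at 0.082–0.085; tumbler (0.505,0.0095); pad (0.548,0.365). The plan is a side grasp at azimuth -50°, pitched 30° down, clear of the purple bowl. I pour by rolling about the tool axis.

```bash
cat >> h.py <<'E'
C=np.array([.555,-.334]); B=np.array([.505,.0095]); AZ=D(-50); P=D(30); K=.006; GH=.05
Rg=tool(AZ,P); zg=Rg.as_matrix()[:,2]
def say(m):
    s=bot.state();print(m,"t%.1f"%s["time"],np.round(s["ee_pos"],3),"w%.4f f%.1f"%(s["gripper_width"],s["grip_force"]),"W",np.round(s["wrist_force"],1))
E
python3 - <<'E'
from h import *
s=bot.state()
g=np.array([*C,GH]); pre=tcp(g-.12*zg,Rg,K); hi=pre+[0,0,.27]
print(bot.inverse_kinematics(hi,Rg.as_rotvec()))
bot.move_to(s["ee_pos"]+[0,0,.16],s["eef_rot"]);say("up")
bot.move_to(hi,Rg.as_rotvec());say("hi")
bot.line_to(pre,vel=.2);say("pre")
bot.line_to(tcp(g,Rg,K),vel=.1);say("at")
cv2.imwrite("pics/at.png",bot.grab_frame("side")[200:480,300:640])
E
```

```text
[-0.5438788   0.16735777  2.09629412  4.25159934  0.31750375  0.65048326]
up t0.8 [0.243 0.575 0.39 ] w0.0853 f0.0 W [ 0.5 -0.  -0.9]
hi t4.3 [ 0.502 -0.271  0.368] w0.0850 f0.0 W [ 0.1 -0.5  0.2]
pre t6.5 [ 0.502 -0.271  0.098] w0.0852 f0.0 W [-0.3 -0.7  0.1]
at t7.8 [ 0.568 -0.35   0.038] w0.0853 f0.0 W [0.1 0.6 0.8]
```

View pics/at.png

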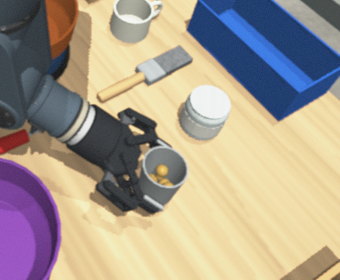

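The fingers straddle the cup (crop 160,170) and nothing is disturbed. Close, lift and carry it upright to the bowl.

```bash
cat >> h.py <<'E'
UM=Rg.inv().apply([0,0,1.])   # cup axis in the tool frame
def cup_tcp(mouth,Ro):        # TCP that puts the mouth centre there
    return tcp(np.array(mouth)-(.085-GH)*Ro.apply(UM),Ro,K)
E
python3 - <<'E'
from h import *
bot.set_gripper(0.0,60);say("closed")
p=bot.state()["ee_pos"]; bot.line_to(p+[0,0,.2],vel=.15);say("lift")
M=np.array([*B,.25+.035]); 
for f,az in((.4,-15),(.75,20),(1,50)):
    Ro=tool(D(az),P); m=np.array([*(C+(B-C)*f),.3])
    bot.line_to(cup_tcp(m,Ro),Ro.as_rotvec(),vel=.18);say(az)
print(np.round(bot.state()["q"],2))
bot.dwell(.3)
cv2.imwrite("pics/over.png",bot.grab_frame("side")[100:400,150:550])
E
```

```text
closed t8.2 [ 0.569 -0.35   0.038] w0.0608 f63.2 W [-0.6  4.4  4.5]
lift t9.7 [ 0.569 -0.35   0.237] w0.0611 f64.8 W [ 0.7  0.2 -1.8]
-15 t11.0 [ 0.556 -0.202  0.252] w0.0607 f64.9 W [ 0.8 -0.1 -2.4]
20 t11.9 [ 0.538 -0.069  0.253] w0.0605 f64.9 W [ 0.2 -0.2 -2.1]
50 t12.6 [0.519 0.026 0.253] w0.0610 f64.9 W [-0.1  0.2 -2.7]
[-0.74  0.48  2.12  1.25  1.15  2.17]
```

View pics/over.png

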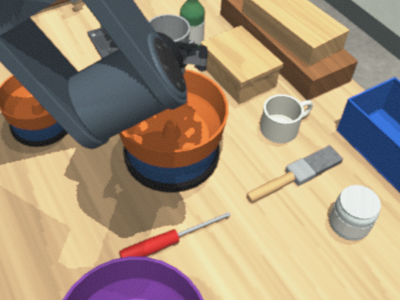

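The cup is held level over the bowl (crop 172,30) and the scene is intact. Now tilt it slowly around its mouth.

Run:
```python
from h import *
az=D(50); off=np.array([np.sin(az),-np.cos(az)])*.02
W=[]
for rl,pi,z in((-30,25,.25),(-60,18,.20),(-80,14,.185),(-95,12,.185),(-110,10,.18),(-125,9,.175),(-140,8,.175),(-158,6,.175)):
    Ro=tool(az,D(pi),D(rl)); W.append((cup_tcp([*(B+off),z],Ro),Ro,rl))
for x,Ro,rl in W: assert bot.inverse_kinematics(x,Ro.as_rotvec()) is not None,rl
for x,Ro,rl in W:
    d=np.linalg.norm(x-bot.state()["ee_pos"]); bot.line_to(x,Ro.as_rotvec(),vel=max(d/.9,.003))
    print(rl,"tilt %.0f"%np.rad2deg(np.arccos(Ro.apply(UM)[2])),end=" ");say("")
bot.dwell(.6)
a,b=bot.grab_frame("side")[100:400,150:550],bot.grab_frame("top")[130:430,150:550]
cv2.imwrite("pics/pour.png",np.hstack([a,b]));say("end")
```

```text
-30 tilt 27  t14.0 [0.549 0.008 0.209] w0.0610 f64.9 W [-1.3  0.2 -2.2]
-60 tilt 56  t15.0 [0.563 0.007 0.173] w0.0608 f65.2 W [ 0.4 -0.3 -2.5]
-80 tilt 75  t16.0 [0.568 0.009 0.17 ] w0.0608 f65.5 W [2.2 4.1 1.7]
-95 tilt 88  t17.2 [0.57  0.009 0.179] w0.0607 f65.6 W [ 0.6 -0.  -2.6]
-110 tilt 102  t18.2 [0.57  0.012 0.183] w0.0609 f65.8 W [-0.1  0.3 -3.4]
-125 tilt 114  t19.2 [0.568 0.015 0.186] w0.0606 f65.9 W [-0.5 -0.3 -0.9]
-140 tilt 126  t20.3 [0.564 0.019 0.192] w0.0608 f65.9 W [-0.5  0.4 -1.4]
-158 tilt 138  t21.3 [0.558 0.024 0.199] w0.0610 f65.9 W [-0.2 -0.9 -0.7]
end t22.0 [0.558 0.024 0.199] w0.0609 f65.9 W [ 0.8 -0.1 -0.5]
```

View pics/pour.png

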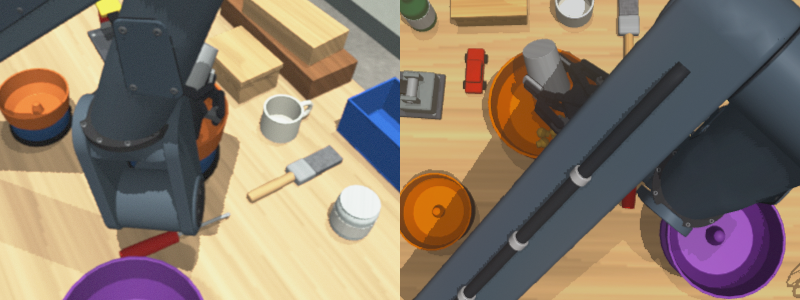

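The wrist load fell by about 1.8 N, which is six knobs. Two knobs are visible in the bowl at (545,135) and the rest is hidden by the arm. I raise the cup, right it and set it back where it stood.

Run:
```python
from h import *
p=bot.state()["ee_pos"]; bot.line_to(p+[0,0,.09],vel=.15)
for f,az,pi,rl in((1,50,20,-80),(1,50,30,0),(.6,0,30,0),(0,-50,30,0)):
    Ro=tool(D(az),D(pi),D(rl)); x=cup_tcp([*(C+(B-C)*f),.3],Ro)
    d=np.linalg.norm(x-bot.state()["ee_pos"]); bot.line_to(x,Ro.as_rotvec(),vel=max(d/1.3,.01) if f==1 else .2);say(az)
T=tcp([*C,GH],Rg,K)
bot.line_to(T+[0,0,.02],vel=.15); bot.line_to(T+[0,0,.0015],vel=.03);bot.dwell(.2);say("down")
bot.set_gripper(.085);bot.dwell(.2);say("open")
bot.line_to(T-.13*zg,vel=.1);say("back")
bot.line_to(T-.13*zg+[0,0,.27],vel=.25)
a,b=bot.grab_frame("side"),bot.grab_frame("top");cv2.imwrite("pics/s1.png",a);cv2.imwrite("pics/t1.png",b)
cv2.imwrite("pics/back.png",np.hstack([a[130:430,240:640],b[130:430,150:550]]));say("end")
```

```text
50 t24.3 [0.552 0.019 0.28 ] w0.0605 f65.9 W [ 0.1 -0.6 -0.4]
50 t25.9 [0.519 0.026 0.253] w0.0610 f66.0 W [ 0.   0.2 -0.4]
0 t27.0 [ 0.546 -0.128  0.253] w0.0606 f65.9 W [ 0.4  0.1 -0.8]
-50 t28.8 [ 0.568 -0.35   0.252] w0.0606 f65.9 W [-0.2 -0.5 -0.4]
down t31.2 [ 0.569 -0.35   0.039] w0.0605 f66.0 W [-0.2 -0.5 -0.2]
open t31.8 [ 0.569 -0.35   0.039] w0.0849 f0.0 W [ 0.4 -0.6  0.6]
back t33.2 [ 0.497 -0.265  0.103] w0.0850 f0.0 W [-0.7 -0.3 -0.1]
end t35.6 [ 0.496 -0.264  0.372] w0.0853 f0.0 W [-0.5  0.4  0.7]
```

View pics/back.png

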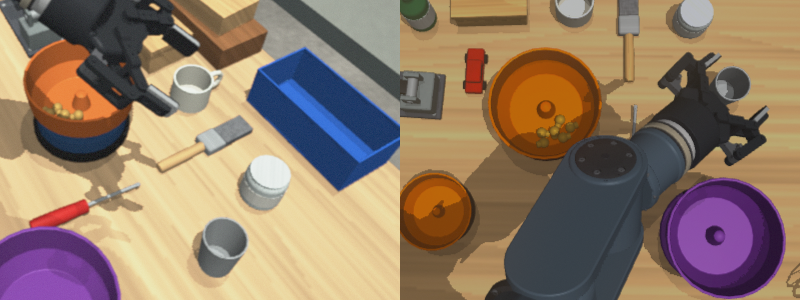

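The cup stands empty and upright (crop 222,245). The knobs lie together in the bowl (crop 555,130), and the bystanders haven't moved. Now for the paddle: shut the fingers, point the tool down and descend in small steps while watching the force.

Run:
```python
from h import *
b=cv2.imread("pics/t1.png");pt=bot.camera_params("top")
bot.set_gripper(0.0,30)
best=None;q0=bot.state()["q"]
for a in range(-180,180,15):
    Ro=R.from_euler("z",D(a))*R.from_euler("x",np.pi); q=bot.inverse_kinematics([.548,.367,.2],Ro.as_rotvec())
    if q is not None:
        c=np.abs(np.array(q)-q0).max()
        if best is None or c<best[0]: best=(c,a,q,Ro)
print(best[:3]); r=best[3].as_rotvec()
bot.move_to([.548,.367,.33],r);say("hi")
bot.line_to([.548,.367,.13],vel=.15);bot.dwell(.4);say("above")
f0=bot.state()["wrist_force"][2]
for z in np.arange(.120,.094,-.002):
    bot.line_to([.548,.367,z],vel=.03);bot.dwell(.15)
    F=np.mean([bot.state()["wrist_force"][2] for _ in range(1)])-f0; print(round(z,3),"F%.1f"%F,end="; ")
    if F>4.5: break
say("")
```

```text
(np.float64(4.3032864660731285), -180, array([ 0.42100129,  0.60793993,  1.37084115,  0.        ,  1.16281157,
       -1.14979504]))
hi t40.0 [0.548 0.367 0.33 ] w0.0001 f0.0 W [0.4 0.6 0.4]
above t41.8 [0.548 0.367 0.13 ] w0.0000 f0.0 W [ 0.1  0.  -0. ]
0.12 F-0.4; 0.118 F-0.0; 0.116 F0.5; 0.114 F0.5; 0.112 F-0.2; 0.11 F2.3; 0.108 F3.2; 0.106 F3.9; 0.104 F4.3; 0.102 F4.3; 0.1 F4.4; 0.098 F5.4;  t46.9 [0.548 0.367 0.098] w-0.0002 f2.2 W [-0.2  1.6  5.3]
```

Run:
```python
from h import *
for z in(.094,.090,.087,.084,.082):
    bot.line_to([.548,.368,z],vel=.03);bot.dwell(.2);print(z,"F",np.round(np.mean([(bot.dwell(.03),bot.state()["wrist_force"][2])[1] for _ in range(5)]),2))
say("")
b=bot.grab_frame("side");a=bot.grab_frame("top")
f=lambda im,r:cv2.resize(im[r[1]:r[3],r[0]:r[2]],(400,300))
cv2.imwrite("pics/press.png",np.vstack([np.hstack([f(b,(210,60,350,165)),f(a,(50,150,250,300))]),np.hstack([f(b,(160,140,640,480)),f(a,(0,0,640,480))])]))
```

```text
0.094 F 5.38
0.09 F 6.24
0.087 F 6.45
0.084 F 6.85
0.082 F 7.31
 t50.0 [0.548 0.369 0.083] w-0.0000 f3.5 W [-1.   4.7  7.8]
```

View pics/press.png

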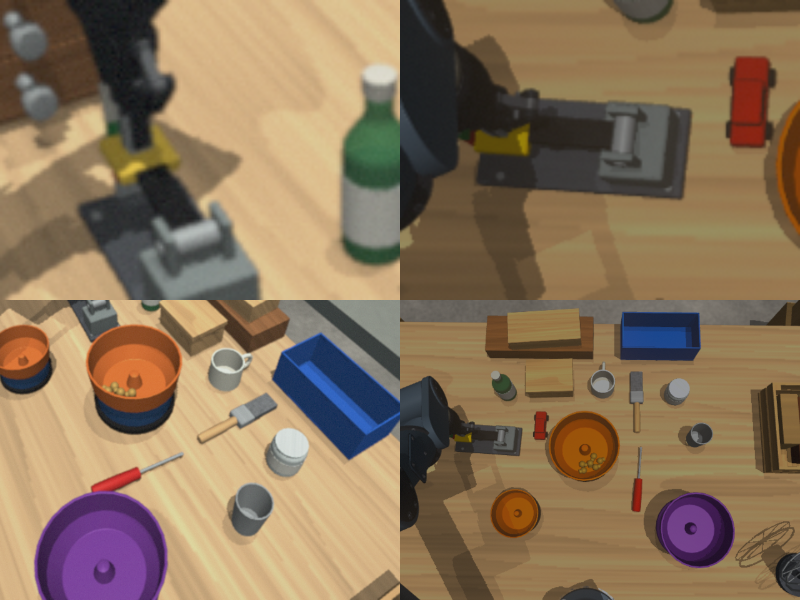

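The paddle is level with the fingertips on the pad (crop 140,155) at about 7.5 N. The cup is upright and empty, and the knobs are in the bowl. Handing in.

Run:
```python
from h import *
bot.dwell(.6);say("hold");print(bot.sign_off())
```

```text
hold t50.7 [0.548 0.369 0.083] w-0.0002 f3.5 W [-1.   4.   6.6]
the job is handed in; nothing more can be done
None
```

I handed the job in at 50.7 s with the paddle held level at about 7 N. The knobs are in the orange tumbler bowl (all six judging by the wrist-load drop; I did not count them), the empty cup is upright on the bench, and no bystander looked moved; `sign_off` returned no verdict.

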